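# Roll an edge strip home into its rail

## Task

Take the hand roller from its stand and roll the edge strip firmly down into its rail, starting at the end by the wide stop block and rolling along to the open end, until all eight sections are fully home; press with the roller wheel only, with about 12 N and never more than 25 N. Then put the roller back in its stand, hanging upright by its collar as it was, and leave the other things on the bench where they are.

Things in the scene. Friction and masses are not known exactly. Their poses are not given: they have to be found in the camera images.
- rail: Edge rail screwed to the worktop: dark foot plate 60 x 200 x 8 mm with an aluminium channel along its y axis. Origin: centre of the underside, on the worktop; z up. At its -y end (y -99 to -81 mm) a wide steel stop block (52 mm, two screws, top 20 mm up); the +y end is open. The channel's two 7 mm lips end 19.5 mm above the worktop. Between them lies the strip: eight sections from y -80 to +80 mm.
- strip_start (a point): Point on the strip's centre line (rail x = 0) at the stop block end of section 1, 25 mm above the worktop: the nominal height of the strip's top when home; proud it is 4 mm more. The channel floor is not exact: the real strip top is up to 4 mm higher or lower and slopes by up to 0.02 rad along its length, differently each time: feel for it. Axes as the rail's.
- strip_end (a point): Point on the strip's centre line at the open end of section 8, 160 mm from strip_start along the rail's +y, 25 mm above the worktop. Axes as the rail's.
- roller: Hand roller, about 0.3 kg, 115 mm tall. Origin: lowest point of its wheel, under the handle; z up, x the rolling direction (either way), y the axle. Black rubber wheel, diameter 40, 16 mm wide, in a fork 24 mm wide (y); steel collar plate 60 (x) x 50 (y) mm from 48 to 53 mm above the origin; upright wooden handle 34 (x) x 26 (y) mm from the collar up to 115 mm. Starts in its stand.
- roller_grip (a point): Grip point in the roller's wooden handle, to be gripped from above across its 26 mm width (along y): 92 mm above the roller's origin, 39 mm above the collar's top, 23 mm below the handle's top. Axes as the roller's.
- stand: Fixed stand for the roller: foot 70 (x) x 64 (y) mm with an open-topped steel socket, opening 46 (x) x 36 (y) mm, walls 4 mm, rim 60 mm above the worktop. Origin: centre of the underside, on the worktop. The roller hangs in it wheel down, collar flat on the rim, roller x along stand x (either way round), roller origin 12 mm above the stand's; play 3 mm along x, 6 mm along y.
- wheel (a joint): Turn of the roller's wheel about its axle (rad), 0 at the start; 160 mm of rolling turns it 8 rad. Either sign.
- sec1 (a joint): How far strip section 1 of 8 is pressed down (m): 0 proud, 0.004 home on a hard stop. Rigid grey plastic, 18 mm wide, 20 mm long, top edges rounded; centred at rail x = 0, y = -70 mm, beside the stop block. Gives way at 5 to 7 N on it and stays where it is pushed (a roller between two sections shares its force); more than 25 N cracks the strip.
- sec2 (a joint): How far strip section 2 of 8 is pressed down (m): 0 proud, 0.004 home on a hard stop. Rigid grey plastic, 18 mm wide, 20 mm long, top edges rounded; centred at rail x = 0, y = -50 mm. Gives way at 5 to 7 N on it and stays where it is pushed (a roller between two sections shares its force); more than 25 N cracks the strip.
- sec3 (a joint): How far strip section 3 of 8 is pressed down (m): 0 proud, 0.004 home on a hard stop. Rigid grey plastic, 18 mm wide, 20 mm long, top edges rounded; centred at rail x = 0, y = -30 mm. Gives way at 5 to 7 N on it and stays where it is pushed (a roller between two sections shares its force); more than 25 N cracks the strip.
- sec4 (a joint): How far strip section 4 of 8 is pressed down (m): 0 proud, 0.004 home on a hard stop. Rigid grey plastic, 18 mm wide, 20 mm long, top edges rounded; centred at rail x = 0, y = -10 mm. Gives way at 5 to 7 N on it and stays where it is pushed (a roller between two sections shares its force); more than 25 N cracks the strip.
- sec5 (a joint): How far strip section 5 of 8 is pressed down (m): 0 proud, 0.004 home on a hard stop. Rigid grey plastic, 18 mm wide, 20 mm long, top edges rounded; centred at rail x = 0, y = +10 mm. Gives way at 5 to 7 N on it and stays where it is pushed (a roller between two sections shares its force); more than 25 N cracks the strip.
- sec6 (a joint): How far strip section 6 of 8 is pressed down (m): 0 proud, 0.004 home on a hard stop. Rigid grey plastic, 18 mm wide, 20 mm long, top edges rounded; centred at rail x = 0, y = +30 mm. Gives way at 5 to 7 N on it and stays where it is pushed (a roller between two sections shares its force); more than 25 N cracks the strip.
- sec7 (a joint): How far strip section 7 of 8 is pressed down (m): 0 proud, 0.004 home on a hard stop. Rigid grey plastic, 18 mm wide, 20 mm long, top edges rounded; centred at rail x = 0, y = +50 mm. Gives way at 5 to 7 N on it and stays where it is pushed (a roller between two sections shares its force); more than 25 N cracks the strip.
- sec8 (a joint): How far strip section 8 of 8 is pressed down (m): 0 proud, 0.004 home on a hard stop. Rigid grey plastic, 18 mm wide, 20 mm long, top edges rounded; centred at rail x = 0, y = +70 mm, at the open end. Gives way at 5 to 7 N on it and stays where it is pushed (a roller between two sections shares its force); more than 25 N cracks the strip.
- tin: Bystander: round flux tin, 75 mm diameter, 50 mm high; origin centre of underside. Stands near the front edge, across from the roller stand.
- hex_key: Bystander: black hex key, 35 x 88 x 6 mm, lying flat; origin centre of underside.
- strap: Bystander: cast bus strap, 14 x 120 x 11 mm, lying flat behind the rail; origin centre of underside.
- cap: Bystander: small terminal cap, 26 mm diameter, 22 mm high, behind the rail; origin centre of underside.
- screwdriver: Bystander: screwdriver, 33 x 209 x 29 mm, lying to the right of the rail; origin centre of underside.
Things that resemble listed ones, but are neither listed nor needed, are in the scene too. There is more than one size of the roller; the one meant has the size given above.

How it is judged:
On the way, in this order (a step that is already met when the one before it is completed fails the run):
1. the roller is lifted clear of its stand (z of roller in the frame of stand above 0.055 m), for 0.1 s.
2. section 1, by the stop block, is pressed home under the roller while sections 3 to 8 still stand proud (value of joint sec1 above 0.0033 m and contact force between roller and rail above 3 N and not (value of joint sec3 above 0.0033 m) and not (value of joint sec4 above 0.0033 m) and not (value of joint sec5 above 0.0033 m) and not (value of joint sec6 above 0.0033 m) and not (value of joint sec7 above 0.0033 m) and not (value of joint sec8 above 0.0033 m)), for 0.05 s.
3. the roller has rolled along the strip to the open end (its wheel has turned at least 5 rad) and all eight sections are home (value of joint each of sec1, sec2, sec3, sec4, sec5, sec6, sec7, sec8 above 0.0033 m and contact force between roller and rail above 3 N and y of roller in the frame of rail above 0.06 m and (value of joint wheel above 5 rad or value of joint wheel below -5 rad)), for 0.05 s.
At the end, for the whole second after the job is handed in: All eight sections are home (pressed at least 3.3 mm of their 4 mm), and the roller hangs released and at rest in its stand, upright within 0.08 rad, its collar on the rim (origin 9 to 14.5 mm above the stand's, within 12 mm of its centre) (value of joint each of sec1, sec2, sec3, sec4, sec5, sec6, sec7, sec8 above 0.0033 m and horizontal distance between roller and stand below 0.012 m and z of roller in the frame of stand between 0.009 and 0.0145 m and angle between roller's own z axis and vertical below 0.08 rad and linear speed of roller below 0.02 m/s); the robot touches nothing.
It fails at once if the strip or rail is pressed by the roller with more than 25 N (contact force between roller and rail above 25 N).
It fails at once if the fingers or the arm press on the strip or rail (contact force between any of the fingers, the arm and rail above 2 N).
It fails at once if a bystander is moved by more than 30 mm (distance of any of tin, hex_key, strap, cap, screwdriver from where it was at the start of the episode above 0.03 m).
It also fails if it takes over 72 s, if anything falls off the work surface, if the arm or the gripper's body presses on something with over 40 N, if the wrist force passes 120 N, or if a joint passes its speed limit or range.

## Robot

A 6-joint arm with a two-finger parallel gripper is mounted at the origin on a cart in front of the work surface, level with it; the furniture and walls round the work are solid. World frame = base frame: x ahead of the robot, y to its left, z up, the work surface at z = 0. Lengths are in m, angles in rad, forces in N, time in s.
With the tool pointing down it reaches from about 0.35 to 0.775 m from the base axis. Payload 5.5 kg.
Tool frame: the origin (TCP) lies between the finger pads; the fingertips stand 17 mm ahead of it and the grasp point (between the pads) lies 2 mm behind it (env.finger_overhang is the distance from the TCP to the fingertips, in m); z points along the fingers, y is the direction in which the jaws open and shut (so a half turn about z gives the same grasp; the last joint's range is limited). The gripper opens to 85 mm and grips with 20 to 120 N. Pads are 22 mm wide; open, the fingers measure 114 mm over their backs; the gripper's body (76 mm by 85 mm) begins 54 mm behind the grasp point. The pads swing forward as they close: fully open they stand 13 mm farther back than shut.
Start: joints at [-1.434, 0.313, 0.046, 1.304, 0, 1.431], TCP at [0.157, -0.553, 0.248] pointing down, gripper open.
Joint ranges: [-2.76, 2.76], [-0.86, 1.69], [-1.03, 1.26], [-2.2, 2.34], [-1.47, 1.5], [-3.14, 3.14]. Speed limits (rad/s): [2.57, 2.57, 3.14, 3.14, 3.14, 3.14].

## Interface

Orientations are given as a unit quaternion [w, x, y, z].
In Python, from workcell import env gives the robot as it stands. The module is installed in compiled form; this text tells all that it offers.
- The arm moves only by the tool arm_command, never from a script. Its argument "moves" is a list of rows, each a list of 5 numbers: the closure, from 0 (fully open) to 1 (shut), then the shift along the tool's x, y, z in mm, then the turn about the tool's z in rad. In form: [[fingers, dx, dy, dz, turn], ...]. A call has 1 to 12 rows; each row is the pose to reach, as a shift and turn from the pose commanded when the call began, along the tool's axes at that moment; what a row does not reach only later rows make up. A row lasts 1/10 s, in which the tool goes at most 50 mm and 8.59 degrees, less where a joint would pass 70% of its speed; a pose out of reach is approached as far as the arm can. A call with a gripper value outside its range is refused whole. The fingers move at their own pace and stop on an object; "squeeze" is the grip in N (left out, the last holds). Time passes only in rows, so rows that repeat a pose let the fingers close. It gives the time, the measured TCP pose, the force and the opening at its end, in the units of the state.
- env.get_state(): the state, without advancing time (a new reading comes with each control period).
- env.read_camera(name): name is "side" or "top"; returns (picture, depth): 420x560x3 uint8, blue, green, red; 420x560 float32, m along the optical axis (not along the pixel's ray), 0 where there is no reading.
- env.get_calibration(name): a dict with "fx", "fy", "cx", "cy" (pixels), "pose" (4x4, takes a point from camera to world coordinates). Camera axes: x right, y down, z forward; pixel columns grow to the right and rows downward; lengths in m; the calibration is good to about 2 mm. A picture is of the moment at which its call begins. get_calibration takes no time and is no camera call.
- env.hand_in(): hands the job in, once; it reports no verdict.
The state is a dict: "clock": time; "joint_pos": joint angles; "qvel": joint speeds; "tau": joint torques, N m; "tcp_pos": TCP position; "orientation": TCP orientation; "wrist_force": force on the tool from outside, world axes, zero at the start; "ft_torque": the same for the moment, N m; "finger_gap": finger opening in m.
Only numpy, scipy, OpenCV 4.12 (cv2) and the standard library are available. Lean on these libraries where they do the work, as an engineer would, in place of code of your own. Each camera call takes 0.05 s, during which the arm holds its last target. There are 200 camera calls.

## Working session

There is one attempt and no reset: what is moved stays moved. The work goes in short steps, Python scripts to look and compute and a tool call to move; the robot and the scene stay as the last step left them, time stands still between calls to the robot, and variables do not carry over. Pictures are saved under pics/ and viewed, about 8 in all and at most 12, crops included, and the job is handed in when it is done.

Besides the shell and the picture viewer there is one more tool, called after "Emit:" by a JSON object that holds its "fn" and its "kwargs", one argument or row to a line. arm_command: Moves the arm, as the interface text tells. Its arguments: {"type":"object","properties":{"moves":{"type":"array","items":{"type":"array","items":{"type":"number"}}},"squeeze":{"type":"number"}},"required":["moves"]}

```bash
mkdir -p pics; cat > h.py <<'E'
from workcell import env
import numpy as np, cv2
def snap(n,f):
    im,d=env.read_camera(n); np.savez('pics/'+f+'.npz',im=im,d=d); cv2.imwrite('pics/'+f+'.png',im); return im,d
def cloud(n,d):
    c=env.get_calibration(n); v,u=np.indices(d.shape)
    P=np.stack([(u-c['cx'])/c['fx']*d,(v-c['cy'])/c['fy']*d,d,np.ones_like(d)],-1)@np.array(c['pose']).T
    P[d==0]=np.nan; return P[...,:3]
E
python3 - <<'E'
from h import *
for n in('top','side'):
    im,d=snap(n,n+'0'); print(env.get_calibration(n))
s=env.get_state(); print(s)
E
```

```text
{'fx': 428.14652005155875, 'fy': 428.14652005155875, 'cx': 281.33375337788596, 'cy': 206.18640905607717, 'pose': array([[ 0.02864822, -0.98648118,  0.16135104,  0.46017497],
       [-0.99901629, -0.0227903 ,  0.03804026, -0.07273585],
       [-0.03384876, -0.16228211, -0.98616367,  0.95425685],
       [ 0.        ,  0.        ,  0.        ,  1.        ]])}
{'fx': 528.980951538575, 'fy': 528.980951538575, 'cx': 277.96304168100517, 'cy': 213.0749009977464, 'pose': array([[ 0.95411855, -0.18767383,  0.23331592,  0.34604896],
       [-0.2991633 , -0.6303088 ,  0.71638826, -0.9517711 ],
       [ 0.01261375, -0.75331889, -0.65753444,  0.90285186],
       [ 0.        ,  0.        ,  0.        ,  1.        ]])}
{'clock': 0.1, 'joint_pos': array([-1.43360143e+00,  3.13930737e-01,  4.50816585e-02,  1.30358654e+00,
        7.69850379e-06,  1.43120444e+00]), 'qvel': array([ 7.71025707e-05, -3.07712270e-03,  3.63938784e-03, -1.64954257e-03,
        1.51932545e-03,  4.09638376e-04]), 'tau': array([ 3.22255823e-03, -4.81722879e+01,  2.99244851e+01,  1.26822578e-02,
       -1.62942765e-04, -1.18576091e-05]), 'tcp_pos': array([ 0.15706645, -0.55268857,  0.24749045]), 'orientation': array([-8.19641028e-04,  9.90438577e-01,  1.37951996e-01,  4.83159156e-06]), 'wrist_force': array([ 0.48933049,  0.16258774, -0.57334795]), 'ft_torque': array([-0.00651233,  0.00658641,  0.00649321]), 'finger_gap': 0.08559390317819189}
```

View pics/top0.png

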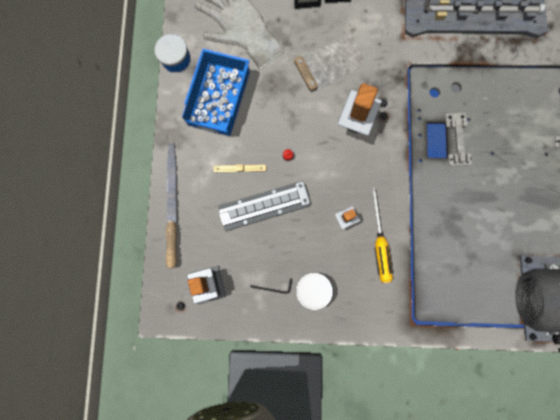

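View pics/side0.png

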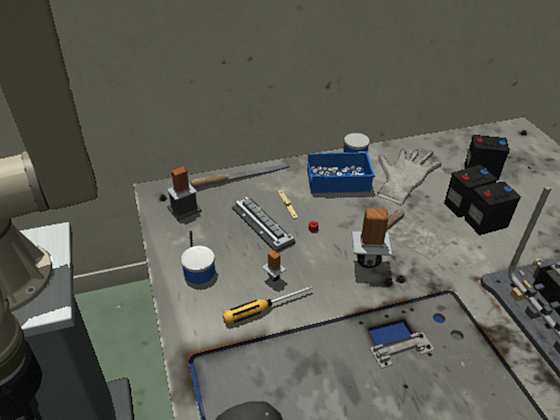

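The top view shows the wanted roller in its stand at about (203,286). A small roller stands at (348,217) and a big one at (362,107). The rail runs from (222,215) to (308,192). I'll measure these and enlarge the crops.

```bash
python3 - <<'E'
from h import *
z=np.load('pics/top0.npz'); im,d=z['im'],z['d']
s=np.load('pics/side0.npz')
a=cv2.resize(im[175:240,205:325],(600,325),interpolation=cv2.INTER_CUBIC)
b=cv2.resize(im[255:315,170:230],(270,270),interpolation=cv2.INTER_CUBIC)
c=cv2.resize(s['im'][185:255,225:305],(309,270),interpolation=cv2.INTER_CUBIC)
o=np.zeros((595,600,3),np.uint8); o[:325]=a; o[325:,:270]=b; o[325:,280:589]=c
cv2.imwrite('pics/crop1.png',o)
for n,q in(('top',z),('side',s)):
    P=cloud(n,q['d']); X,Y,Z=P[...,0],P[...,1],P[...,2]
    m=np.isfinite(Z)
    # bench level
    bb=m&(abs(Z)<.015)&(X>.3)&(X<.6)&(Y<.2)&(Y>-.2); print(n,'bench',np.median(Z[bb]))
    for lo,hi,nm in((.118,.14,'handle top'),(.1,.135,'handle'),(.05,.07,'collar')):
        k=m&(Z>lo)&(Z<hi)&(X>.2)&(X<.42)&(Y>.02)&(Y<.25)
        if k.sum()>4:
            pts=P[k]; r=cv2.minAreaRect((pts[:,:2]*1000).astype(np.float32)); print(nm,k.sum(),np.median(pts,0).round(4),pts[:,2].max().round(4),r)
    k=m&(Z>.014)&(Z<.035)&(X>.38)&(X<.58)&(Y>-.16)&(Y<.12)
    pts=P[k]; print('rail',k.sum(),cv2.minAreaRect((pts[:,:2]*1000).astype(np.float32)), np.percentile(pts[:,2],[5,50,95]))
    k=m&(Z>.004)&(Z<.035)&(X>.38)&(X<.58)&(Y>-.16)&(Y<.12)
    pts=P[k]; print('railall',k.sum(),cv2.minAreaRect((pts[:,:2]*1000).astype(np.float32)))
E
```

```text
top bench 0.00035330711773168266
handle 5 [0.42   0.1228 0.1255] 0.1276 ((419.7799377441406, 122.53811645507812), (8.99282455444336, 0.4211266338825226), 89.63987731933594)
collar 130 [0.4134 0.117  0.0651] 0.0691 ((413.2390441894531, 112.98866271972656), (13.378877639770508, 49.886268615722656), 11.801573753356934)
rail 95 ((504.58502197265625, 89.10680389404297), (42.94891357421875, 166.50750732421875), 73.86511993408203) [0.01498615 0.02070788 0.0332769 ]
railall 687 ((481.9010925292969, -20.282302856445312), (278.9717102050781, 195.1177520751953), 89.47273254394531)
side bench -0.0020244110971510687
handle top 7 [0.4181 0.1149 0.1204] 0.1254 ((418.25390625, 117.25980377197266), (1.6661523580551147, 10.69152545928955), 7.7453083992004395)
handle 17 [0.418  0.1152 0.1154] 0.1254 ((417.65399169921875, 116.33259582519531), (2.74210786819458, 12.14848804473877), 13.69614028930664)
collar 83 [0.4129 0.1127 0.0622] 0.0693 ((411.20770263671875, 113.55387878417969), (17.02327537536621, 55.588890075683594), 8.026506423950195)
rail 382 ((487.2373046875, -19.56671142578125), (268.2795104980469, 176.9495086669922), 87.24639892578125) [0.01518909 0.02383493 0.03413484]
railall 694 ((483.1043701171875, -21.681289672851562), (267.299072265625, 188.1574249267578), 85.34069061279297)
```

View pics/crop1.png

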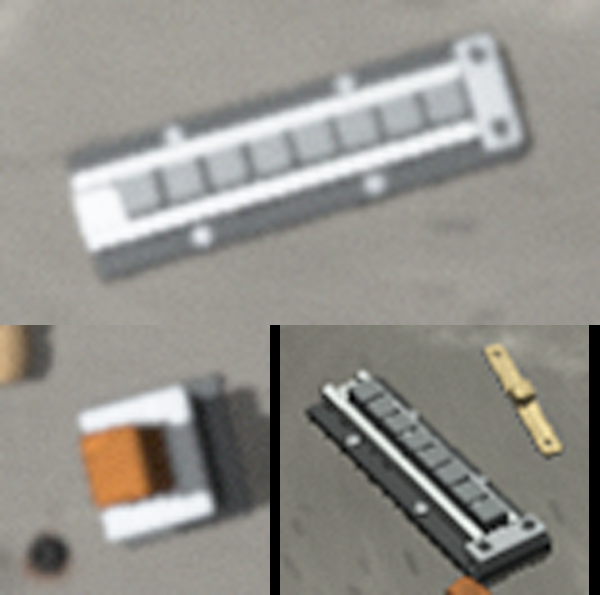

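The crop shows the stop block with two screws at the right end of the rail (−y world side), so rail +y points image-left. The roller's long handle axis runs along image-vertical. I'll fit the poses from hand-picked corners, using model heights.

```bash
cat >> h.py <<'E'
from scipy.optimize import least_squares
def proj(n,P):
    c=env.get_calibration(n); T=np.linalg.inv(c['pose']); q=np.c_[P,np.ones(len(P))]@T.T
    return np.c_[q[:,0]/q[:,2]*c['fx']+c['cx'],q[:,1]/q[:,2]*c['fy']+c['cy']]
def place(M,p):
    c,s=np.cos(p[2]),np.sin(p[2]); return np.c_[p[0]+c*M[:,0]-s*M[:,1],p[1]+s*M[:,0]+c*M[:,1],M[:,2]]
def fit(n,M,uv,x0):
    M=np.array(M,float)/1000
    r=least_squares(lambda p:(proj(n,place(M,p))-uv).ravel(),x0); 
    print(n,r.x.round(4),np.abs(r.fun).max().round(2),r.fun.round(1)); return r.x
E
python3 - <<'E'
from h import *
# rail top: block corners(z20), plate corners (z8)
uv=np.array([(455,45),(493,33),(523,143),(487,154),(68,160),(103,282)])/5+[205,175]
M=[(26,-81,20),(26,-99,20),(-26,-99,20),(-26,-81,20),(30,100,8),(-30,100,8)]
r=fit('top',M,uv,[.48,-.03,.28])
# strip corners in top crop, z 29: section1 & 8 outer edges
uv=np.array([(463,78),(470,115),(115,183),(128,222)])/5+[205,175]
fit('top',[(9,-80,29),(-9,-80,29),(9,80,29),(-9,80,29)],uv,r)
# side crop  scale 3.8625 origin(225,185)
k=309/80
uv=(np.array([(548,530),(520,516),(448,546),(480,567)])-[280,325])/k+[225,185]
fit('side',[(26,-99,20),(26,-81,20),(-26,-81,20),(-26,-99,20)],uv,r)
# roller collar z 65 top, handle top z 127
uv=(np.array([(80,412),(185,386),(214,515),(109,540)])-[0,325])/4.5+[170,255]
fit('top',[(30,25,65),(30,-25,65),(-30,-25,65),(-30,25,65)],uv,[.35,.11,.2])
uv=(np.array([(82,437),(135,426),(150,492),(97,507)])-[0,325])/4.5+[170,255]
fit('top',[(17,13,127),(17,-13,127),(-17,-13,127),(-17,13,127)],uv,[.35,.11,.2])
# depth check
for n in('top','side'):
    q=np.load(f'pics/{n}0.npz'); P=cloud(n,q['d']); X,Y,Z=[P[...,i] for i in range(3)]
    print(n,[ (P[v,u]).round(3) for v,u in ((([285,193]),([287,194]),([298,210])) if n=='top' else (([171,179],[174,181],[183,183])))])
    for lo,hi in((.11,.14),(.055,.075)):
        k=(Z>lo)&(Z<hi)&(X>.2)&(X<.45)&(Y>.02)&(Y<.25); 
        if k.sum():print(k.sum(),np.nanmean(P[k],0).round(4),cv2.minAreaRect((P[k][:,:2]*1000).astype(np.float32)))
E
```

```text
top [0.614  0.0014 0.3197] 0.79 [-0.3 -0.1 -0.2 -0.   0.8 -0.   0.2  0.1 -0.3 -0.5 -0.2  0.5]
top [0.6136 0.0015 0.325 ] 0.87 [-0.2 -0.2  0.9  0.  -0.2  0.1 -0.5  0.1]
side [ 0.6071 -0.0036  0.3514] 2.35 [-1.8  0.1  0.8 -0.4  2.3  0.8 -1.4 -0.4]
top [0.4364 0.1187 0.2757] 0.36 [ 0.  -0.   0.2 -0.2  0.1 -0.1 -0.3  0.4]
top [0.4367 0.1185 0.278 ] 1.68 [-0.9 -0.7  0.4 -1.7  1.   1.2 -0.5  1.2]
top [array([0.439, 0.125, 0.124]), array([0.435, 0.122, 0.127]), array([0.412, 0.102, 0.067])]
232 [0.4354 0.1183 0.126 ] ((436.1831359863281, 119.97376251220703), (32.914459228515625, 27.220441818237305), 15.700374603271484)
245 [0.4224 0.109  0.0655] ((426.215087890625, 116.73116302490234), (37.475379943847656, 50.10464859008789), 17.333858489990234)
side [array([0.437, 0.123, 0.119]), array([0.44 , 0.108, 0.12 ]), array([0.441, 0.104, 0.095])]
143 [0.4333 0.1125 0.1206] ((433.86065673828125, 117.73725891113281), (33.89580535888672, 32.014137268066406), 20.22555923461914)
184 [0.4252 0.1061 0.064 ] ((425.0146179199219, 116.55780029296875), (41.70455551147461, 54.64653778076172), 19.545021057128906)
```

Emit:
{"fn": "arm_command", "kwargs": {
  "moves": [
    [0,322,-172,0,-1.5],
    [0,322,-172,0,-1.5],
    [0,322,-172,0,-1.5],
    [0,322,-172,0,-1.5],
    [0,322,-172,0,-1.5],
    [0,322,-172,0,-1.5],
    [0,322,-172,0,-1.5],
    [0,322,-172,0,-1.5],
    [0,452,-569,20,-1.5],
    [0,452,-569,20,-1.5],
    [0,452,-569,20,-1.5],
    [0,452,-569,20,-1.5]
  ],
  "squeeze": 60
}}

```text
clock: 1.3
tcp_pos: [0.4273, -0.0982, 0.2383]
orientation: [-0.0, 0.631, 0.776, -0.0]
wrist_force: [2.1, -0.3, -0.2]
finger_gap: 0.0854
```

```bash
cat >> h.py <<'E'
from scipy.spatial.transform import Rotation as R
def to(x,y,z,yaw):
    s=env.get_state(); w=s['orientation']; r=R.from_quat([w[1],w[2],w[3],w[0]]); m=r.as_matrix()
    y0=np.arctan2(m[1,0],m[0,0]); d=m.T@(np.array([x,y,z])-s['tcp_pos'])*1000
    t=-((yaw-y0+np.pi)%(2*np.pi)-np.pi)
    print('t',s['clock'],'tcp',s['tcp_pos'].round(4),'yaw',y0.round(4),'tilt',np.arccos(-m[2,2]).round(4),'F',s['wrist_force'].round(2),'T',s['ft_torque'].round(2),'q',s['joint_pos'].round(2),'gap',round(s['finger_gap'],4))
    print('move',d.round(1),'turn',t.round(4))
E
python3 -c "
from h import *
to(.4365,.1185,.19,.276+np.pi)"
```

```text
t 1.3 tcp [ 0.4273 -0.0982  0.2383] yaw 1.7763 tilt 0.0005 F [ 2.07 -0.26 -0.24] T [ 0.05 -0.08  0.03] q [-0.41  0.05 -0.3   1.22  0.    0.96] gap 0.0854
move [210.3  53.3  48.3] turn -1.6413
```

Emit:
{"fn": "arm_command", "kwargs": {
  "moves": [
    [0,210,53,48,-1.64],
    [0,210,53,48,-1.64],
    [0,210,53,48,-1.64],
    [0,210,53,48,-1.64],
    [0,210,53,48,-1.64],
    [0,210,53,48,-1.64],
    [0,210,53,48,-1.64],
    [0,210,53,48,-1.64],
    [0,210,53,48,-1.64],
    [0,210,53,48,-1.64],
    [0,210,53,48,-1.64],
    [0,210,53,48,-1.64]
  ]
}}

```text
clock: 2.5
tcp_pos: [0.4364, 0.1163, 0.1904]
orientation: [-0.0, -0.137, 0.991, -0.0]
wrist_force: [-0.6, -0.1, 0.4]
finger_gap: 0.0857
```

```bash
python3 -c "
from h import *
to(.4365,.1185,.102,.276+np.pi)"
```

```text
t 2.5 tcp [0.4364 0.1163 0.1904] yaw -2.8661 tilt 0.0008 F [-0.64 -0.12  0.37] T [ 0.02  0.05 -0.01] q [ 0.08  0.1  -0.36  1.1  -0.   -0.19] gap 0.0857
move [-0.8  2.1 88.4] turn -0.0005
```

Emit:
{"fn": "arm_command", "kwargs": {
  "moves": [
    [0,-1,2,30,0],
    [0,-1,2,60,0],
    [0,-1,2,80,0],
    [0,-1,2,88,0],
    [0,-1,2,88,0],
    [0,-1,2,88,0]
  ]
}}

```text
clock: 3.1
tcp_pos: [0.4377, 0.1185, 0.1034]
orientation: [0.0, -0.137, 0.991, -0.0]
wrist_force: [0.5, -0.3, -0.7]
finger_gap: 0.0855
```

```bash
python3 -c "
from h import *
to(.4365,.1185,.102,.276+np.pi)
snap('top','top1');im,_=snap('side','side1');cv2.imwrite('pics/c2.png',cv2.resize(im[120:240,130:250],(600,600),interpolation=cv2.INTER_CUBIC))"
```

```text
t 3.1 tcp [0.4377 0.1185 0.1034] yaw -2.8675 tilt 0.0009 F [ 0.49 -0.34 -0.67] T [ 0.   -0.03  0.05] q [ 0.09  0.18 -0.5   0.88 -0.   -0.19] gap 0.0855
move [1.2 0.3 1.4] turn -0.002
```

View pics/c2.png

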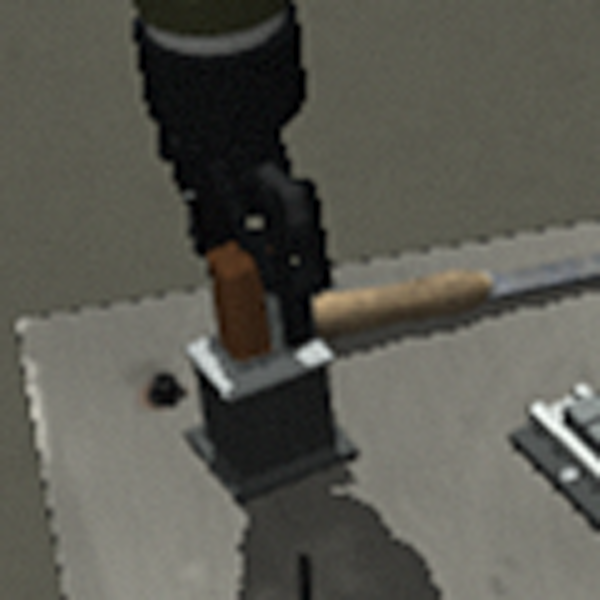

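```bash
python3 -c "
from h import *
s=env.get_state();w=s['orientation'];m=R.from_quat([w[1],w[2],w[3],w[0]]).as_matrix()
pts=np.array([[0,0,0],[0,.05,.004],[0,-.05,.004],[0,0,-.054],[.038,.042,-.054],[.038,-.042,-.054],[-.038,.042,-.054],[-.038,-.042,-.054]])@m.T+s['tcp_pos']
print(m.round(2)); uv=proj('side',pts); print(((uv-[130,120])*5).round(0))
im=np.load('pics/side1.npz')['im']
H=place(np.array([[17,13,127],[17,-13,127],[-17,-13,127],[-17,13,127]])/1000,[.4365,.1185,.276]); print(((proj('side',H)-[130,120])*5).round())
d=np.load('pics/top1.npz')['d'];P=cloud('top',d)
d=np.load('pics/side1.npz')['d'];P=cloud('side',d)
for u,v in((235,300),(240,260),(290,300),(275,200),(230,215)): print(u,v,P[120+v//5,130+u//5].round(3))
"
```

```text
[[-0.96 -0.27  0.  ]
 [-0.27  0.96  0.  ]
 [-0.   -0.   -1.  ]]
[[252. 284.]
 [210. 240.]
 [297. 343.]
 [239. 195.]
 [131. 177.]
 [203. 264.]
 [273. 130.]
 [350. 213.]]
[[263. 223.]
 [286. 249.]
 [223. 272.]
 [200. 245.]]
235 300 [0.427 0.1   0.11 ]
240 260 [0.433 0.11  0.126]
290 300 [0.448 0.042 0.148]
275 200 [0.448 0.051 0.199]
230 215 [0.429 0.078 0.176]
```

The near finger, at about (290,300), and the handle, at (240,300), sit where the model puts them, so the handle lies between the jaws. Closing now.

Emit:
{"fn": "arm_command", "kwargs": {
  "moves": [
    [1,1,0,1,0],
    [1,1,0,1,0],
    [1,1,0,1,0],
    [1,1,0,1,0],
    [1,1,0,1,0],
    [1,1,0,1,0],
    [1,1,0,1,0],
    [1,1,0,1,0]
  ],
  "squeeze": 80
}}

```text
clock: 4.0
tcp_pos: [0.4364, 0.1184, 0.1021]
orientation: [0.0, -0.137, 0.991, 0.0]
wrist_force: [-0.7, 1.1, 6.5]
finger_gap: 0.0252
```

```bash
python3 -c "
from h import *
to(.4365,.1185,.2,.276+np.pi)"
```

```text
t 4.0 tcp [0.4364 0.1184 0.1021] yaw -2.8662 tilt 0.0008 F [-0.68  1.15  6.46] T [0.29 0.24 0.04] q [ 0.09  0.18 -0.51  0.88  0.   -0.19] gap 0.0252
move [ -0.1   0.1 -97.9] turn -0.0006
```

Emit:
{"fn": "arm_command", "kwargs": {
  "moves": [
    [1,0,0,-10,0],
    [1,0,0,-25,0],
    [1,0,0,-50,0],
    [1,0,0,-80,0],
    [1,0,0,-100,0],
    [1,0,0,-100,0],
    [1,0,0,-100,0]
  ]
}}

```text
clock: 4.7
tcp_pos: [0.4359, 0.1181, 0.2012]
orientation: [-0.0, -0.137, 0.991, -0.0]
wrist_force: [-0.5, 0.2, -3.6]
finger_gap: 0.0251
```

```bash
python3 -c "
from h import *
to(.6353,-.0631,.135,.322+np.pi/2)
im,_=snap('side','side2');cv2.imwrite('pics/c3.png',cv2.resize(im[70:230,110:250],(700,800))[:600] if 0 else cv2.resize(im[80:220,130:250],(510,595),interpolation=cv2.INTER_CUBIC))"
```

```text
t 4.7 tcp [0.4359 0.1181 0.2012] yaw -2.8666 tilt 0.0006 F [-0.53  0.23 -3.6 ] T [-0.02  0.02  0.05] q [ 0.09  0.1  -0.34  1.13 -0.   -0.19] gap 0.0251
move [-142.8 -228.5   66.1] turn 1.5238
```

View pics/c3.png

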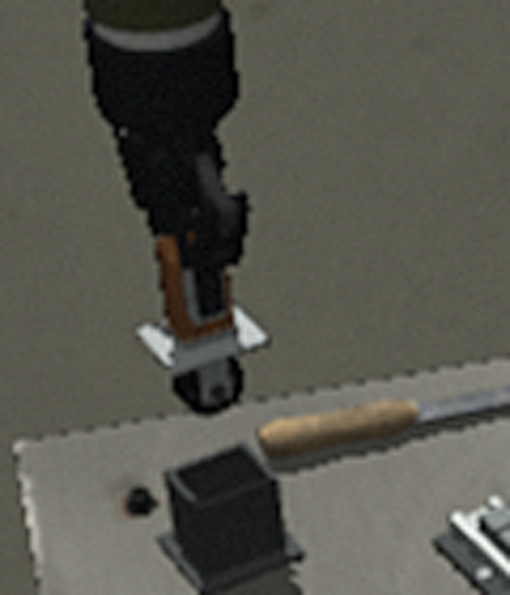

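The roller hangs straight in the fingers, clear of the socket, with the wheel visible at about (210,385). Moving over section 1.

Emit:
{"fn": "arm_command", "kwargs": {
  "moves": [
    [1,-20,-30,0,1.524],
    [1,-40,-60,0,1.524],
    [1,-60,-90,0,1.524],
    [1,-80,-120,0,1.524],
    [1,-100,-160,0,1.524],
    [1,-120,-200,0,1.524],
    [1,-143,-232,0,1.524],
    [1,-143,-232,20,1.524],
    [1,-143,-232,40,1.524],
    [1,-143,-232,55,1.524],
    [1,-143,-232,62,1.524],
    [1,-143,-232,62,1.524]
  ]
}}

```text
clock: 5.95
tcp_pos: [0.6351, -0.0658, 0.1368]
orientation: [-0.002, 0.584, 0.812, -0.001]
wrist_force: [0.4, 0.6, -3.1]
finger_gap: 0.0253
```

```bash
python3 -c "
from h import *
to(.6368,-.0669,.130,.322+np.pi/2)"
```

```text
t 5.95 tcp [ 0.6351 -0.0658  0.1368] yaw 1.8953 tilt 0.0053 F [ 0.42  0.62 -3.08] T [ 0.02 -0.06  0.  ] q [-0.23  0.49  0.03  1.12 -0.    1.02] gap 0.0253
move [-1.6  1.3  6.8] turn 0.0025
```

Emit:
{"fn": "arm_command", "kwargs": {
  "moves": [
    [1,-2,1,6,0],
    [1,-2,1,6,0],
    [1,-2,1,6,0]
  ]
}}

```text
clock: 6.25
tcp_pos: [0.6387, -0.0679, 0.1343]
orientation: [0.0, 0.584, 0.812, 0.0]
wrist_force: [0.2, -0.4, -3.3]
finger_gap: 0.0251
```

```bash
python3 -c "
from h import *
to(.6368,-.0669,.130,.322+np.pi/2)
im,_=snap('side','side3');cv2.imwrite('pics/c4.png',cv2.resize(im[150:270,220:330],(550,600),interpolation=cv2.INTER_CUBIC))"
```

```text
t 6.25 tcp [ 0.6387 -0.0679  0.1343] yaw 1.8937 tilt 0.001 F [ 0.16 -0.38 -3.35] T [ 0.04 -0.01  0.06] q [-0.23  0.49  0.03  1.11 -0.    1.02] gap 0.0251
move [ 1.5 -1.5  4.3] turn 0.0009
```

View pics/c4.png

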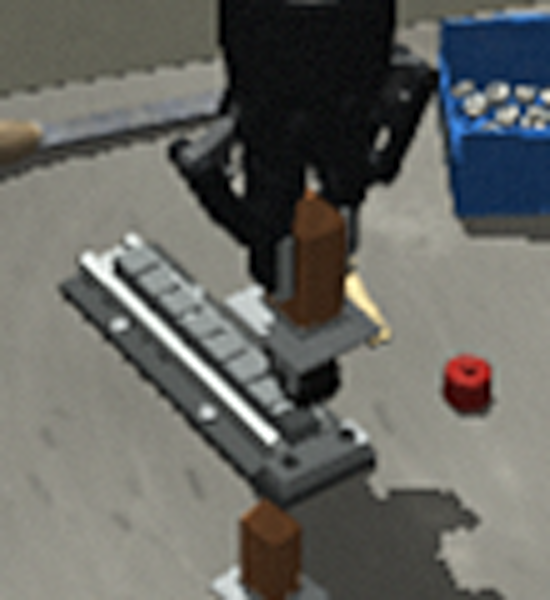

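```bash
python3 -c "
from h import *
f=lambda P:((proj('side',np.array(P,float))-[220,150])*5).round().tolist()
t=env.get_state()['tcp_pos']
print('wheel bottom',f([[t[0],t[1],t[2]-.09]]),'under at 29',f([[t[0],t[1],.029]]))
yaw=1.894;c=np.array([np.cos(yaw),np.sin(yaw)]);n=np.array([np.sin(yaw),-np.cos(yaw)])
print('collar corners',f([[*(t[:2]+a*.03*c+b*.025*n),t[2]-.037] for a,b in((1,1),(1,-1),(-1,-1),(-1,1))]))
print('handle top',f([[*(t[:2]+a*.017*c+b*.013*n),t[2]+.025] for a,b in((1,1),(1,-1),(-1,-1),(-1,1))]))
M=np.array([(9,-80,29),(-9,-80,29),(9,80,29),(-9,80,29),(26,-99,20),(-26,-99,20),(26,-81,20),(-26,-81,20),(30,100,8),(-30,100,8),(-30,-100,8)])/1000
print(f(place(M,[.614,.0014,.322])))
"
```

```text
wheel bottom [[298.0, 388.0]] under at 29 [[298.0, 411.0]]
collar corners [[305.0, 250.0], [219.0, 290.0], [294.0, 360.0], [382.0, 318.0]]
handle top [[303.0, 170.0], [257.0, 191.0], [301.0, 230.0], [348.0, 209.0]]
[[318.0, 413.0], [288.0, 427.0], [135.0, 240.0], [106.0, 252.0], [369.0, 434.0], [282.0, 478.0], [347.0, 413.0], [260.0, 456.0], [149.0, 236.0], [53.0, 278.0], [276.0, 501.0]]
```

The wheel sits over section 1 near (315,390). The roller and the rail are shifted by the same 1–2 px from the model, so they line up with each other. Feeling down.

Emit:
{"fn": "arm_command", "kwargs": {
  "moves": [
    [1,1,-1,3,0],
    [1,1,-1,6,0],
    [1,1,-1,8,0],
    [1,1,-1,9,0],
    [1,1,-1,9,0]
  ]
}}

```text
clock: 6.8
tcp_pos: [0.637, -0.0671, 0.1244]
orientation: [-0.0, 0.585, 0.811, -0.0]
wrist_force: [-0.4, 0.9, -3.1]
finger_gap: 0.0251
```

```bash
python3 -c "
from h import *
to(.6368,-.0669,.120,.322+np.pi/2)"
```

```text
t 6.8 tcp [ 0.637  -0.0671  0.1244] yaw 1.8928 tilt 0.0005 F [-0.39  0.91 -3.11] T [-0.04  0.02 -0.04] q [-0.23  0.5   0.01  1.09 -0.    1.02] gap 0.0251
move [ 0.3 -0.1  4.4] turn -0.0
```

Wheel bottom is at about 34 mm. Stepping down gently.

Emit:
{"fn": "arm_command", "kwargs": {
  "moves": [
    [1,0,0,0.7,0],
    [1,0,0,1.4,0],
    [1,0,0,2,0],
    [1,0,0,2,0]
  ]
}}

```text
clock: 7.2
tcp_pos: [0.6371, -0.0671, 0.1226]
orientation: [-0.0, 0.585, 0.811, -0.0]
wrist_force: [1.0, 0.3, -3.4]
finger_gap: 0.025
```

Emit:
{"fn": "arm_command", "kwargs": {
  "moves": [
    [1,0,0,0.5,0],
    [1,0,0,1,0],
    [1,0,0,1.5,0],
    [1,0,0,1.5,0]
  ]
}}

```text
clock: 7.6
tcp_pos: [0.6371, -0.0671, 0.1211]
orientation: [-0.0, 0.585, 0.811, -0.0]
wrist_force: [0.1, -0.1, -3.6]
finger_gap: 0.0251
```

Emit:
{"fn": "arm_command", "kwargs": {
  "moves": [
    [1,0,0,0.5,0],
    [1,0,0,1,0],
    [1,0,0,1.5,0],
    [1,0,0,1.5,0]
  ]
}}

```text
clock: 8.0
tcp_pos: [0.6372, -0.0671, 0.1198]
orientation: [0.0, 0.585, 0.811, -0.0]
wrist_force: [0.4, -0.8, -3.5]
finger_gap: 0.0253
```

Emit:
{"fn": "arm_command", "kwargs": {
  "moves": [
    [1,0,0,0.5,0],
    [1,0,0,1,0],
    [1,0,0,1.5,0],
    [1,0,0,1.5,0]
  ]
}}

```text
clock: 8.4
tcp_pos: [0.6373, -0.0673, 0.1187]
orientation: [0.0, 0.585, 0.811, -0.0]
wrist_force: [-1.0, -0.4, 1.4]
finger_gap: 0.0253
```

Emit:
{"fn": "arm_command", "kwargs": {
  "moves": [
    [1,0,0,0.5,0],
    [1,0,0,1,0],
    [1,0,0,1,0]
  ]
}}

```text
clock: 8.7
tcp_pos: [0.6373, -0.0673, 0.1172]
orientation: [0.0, 0.585, 0.811, -0.0]
wrist_force: [-0.9, -0.5, 1.3]
finger_gap: 0.025
```

Emit:
{"fn": "arm_command", "kwargs": {
  "moves": [
    [1,0,0,0.5,0],
    [1,0,0,1,0],
    [1,0,0,1,0]
  ]
}}

```text
clock: 9.0
tcp_pos: [0.6373, -0.0671, 0.1163]
orientation: [0.0, 0.585, 0.811, 0.0]
wrist_force: [-0.1, -1.2, 3.0]
finger_gap: 0.0249
```

Emit:
{"fn": "arm_command", "kwargs": {
  "moves": [
    [1,0,0,0.4,0],
    [1,0,0,0.8,0],
    [1,0,0,0.8,0]
  ]
}}

```text
clock: 9.3
tcp_pos: [0.6373, -0.0672, 0.1162]
orientation: [0.0, 0.585, 0.811, 0.0]
wrist_force: [-1.5, -0.7, 6.3]
finger_gap: 0.0251
```

Emit:
{"fn": "arm_command", "kwargs": {
  "moves": [
    [1,0,0,0.4,0],
    [1,0,0,0.4,0]
  ]
}}

```text
clock: 9.5
tcp_pos: [0.6374, -0.0673, 0.1162]
orientation: [0.001, 0.585, 0.811, 0.0]
wrist_force: [-2.0, -1.3, 8.2]
finger_gap: 0.0253
```

Hard stop found at TCP z of about 0.1162, with net force about 11.5 N and effective stiffness about 5 N/mm. Rolling now along tool +x (rail +y).

Emit:
{"fn": "arm_command", "kwargs": {
  "moves": [
    [1,0,0,0.3,0],
    [1,3,0,0.3,0],
    [1,6,0,0.3,0],
    [1,9,0,0.3,0],
    [1,10,0,0.3,0],
    [1,10,0,0.3,0]
  ]
}}

```text
clock: 10.1
tcp_pos: [0.6347, -0.0591, 0.1162]
orientation: [0.002, 0.585, 0.811, -0.001]
wrist_force: [-2.7, -4.2, 8.8]
finger_gap: 0.0253
```

```bash
cat > r.py <<'E'
from h import *
s=env.get_state(); t=s['tcp_pos']; c,n=np.cos(.322),np.sin(.322); d=t[:2]-[.614,.0014]
print('rail x,y mm',((d[0]*c+d[1]*n)*1e3).round(1),((-d[0]*n+d[1]*c)*1e3).round(1)); to(*t,.322+np.pi/2)
E
python3 r.py
```

```text
rail x,y mm 0.5 -63.9
t 10.1 tcp [ 0.6347 -0.0591  0.1162] yaw 1.8921 tilt 0.0042 F [-2.74 -4.24  8.78] T [-1.17  0.66 -0.04] q [-0.22  0.49 -0.01  1.06 -0.    1.03] gap 0.0253
move [0. 0. 0.] turn -0.0007
```

Emit:
{"fn": "arm_command", "kwargs": {
  "moves": [
    [1,3,0,0,0],
    [1,6,0,0,0],
    [1,9,0,0,0],
    [1,12,0,0,0],
    [1,12,0,0,0]
  ]
}}

```text
clock: 10.6
tcp_pos: [0.6305, -0.0464, 0.1162]
orientation: [0.001, 0.585, 0.811, 0.0]
wrist_force: [-2.9, -0.2, 9.7]
finger_gap: 0.0247
```

```bash
python3 r.py
```

```text
rail x,y mm 0.5 -50.5
t 10.6 tcp [ 0.6305 -0.0464  0.1162] yaw 1.8928 tilt 0.0018 F [-2.92 -0.22  9.69] T [-0.31  0.85 -0.06] q [-0.2   0.49 -0.03  1.06 -0.    1.05] gap 0.0247
move [0. 0. 0.] turn 0.0
```

Emit:
{"fn": "arm_command", "kwargs": {
  "moves": [
    [1,3,0,0,0],
    [1,6,0,0,0],
    [1,9,0,0,0],
    [1,12,0,0,0],
    [1,12,0,0,0]
  ]
}}

```text
clock: 11.1
tcp_pos: [0.627, -0.0354, 0.1162]
orientation: [0.001, 0.585, 0.811, -0.0]
wrist_force: [-2.9, -1.3, 8.2]
finger_gap: 0.0254
```

Emit:
{"fn": "arm_command", "kwargs": {
  "moves": [
    [1,3,0,0,0],
    [1,6,0,0,0],
    [1,9,0,0,0],
    [1,12,0,0,0],
    [1,12,0,0,0]
  ]
}}

```text
clock: 11.6
tcp_pos: [0.623, -0.0235, 0.1162]
orientation: [0.001, 0.585, 0.811, 0.0]
wrist_force: [-2.9, -0.5, 10.4]
finger_gap: 0.0256
```

Emit:
{"fn": "arm_command", "kwargs": {
  "moves": [
    [1,3,0,0,0],
    [1,6,0,0,0],
    [1,9,0,0,0],
    [1,12,0,0,0],
    [1,12,0,0,0]
  ]
}}

```text
clock: 12.1
tcp_pos: [0.6194, -0.0125, 0.1161]
orientation: [0.001, 0.585, 0.811, 0.0]
wrist_force: [-2.1, -0.9, 8.3]
finger_gap: 0.0253
```

Emit:
{"fn": "arm_command", "kwargs": {
  "moves": [
    [1,3,0,0,0],
    [1,6,0,0,0],
    [1,9,0,0,0],
    [1,12,0,0,0],
    [1,12,0,0,0]
  ]
}}

```text
clock: 12.6
tcp_pos: [0.6158, -0.0016, 0.1163]
orientation: [0.002, 0.585, 0.811, -0.0]
wrist_force: [-1.7, -3.2, 8.5]
finger_gap: 0.0251
```

```bash
python3 r.py
```

```text
rail x,y mm 0.7 -3.4
t 12.6 tcp [ 0.6158 -0.0016  0.1163] yaw 1.8925 tilt 0.0037 F [-1.69 -3.23  8.5 ] T [-0.9   0.68  0.05] q [-0.13  0.46 -0.07  1.04 -0.    1.12] gap 0.0251
move [0. 0. 0.] turn -0.0003
```

Steady: net about 12 N, lateral offset 0.7 mm. Continuing.

Emit:
{"fn": "arm_command", "kwargs": {
  "moves": [
    [1,3,-0.3,0,0],
    [1,6,-0.3,0,0],
    [1,9,-0.3,0,0],
    [1,12,-0.3,0,0],
    [1,12,-0.3,0,0]
  ]
}}

```text
clock: 13.1
tcp_pos: [0.6116, 0.0107, 0.1163]
orientation: [0.001, 0.584, 0.811, 0.001]
wrist_force: [-2.0, -0.1, 9.3]
finger_gap: 0.0251
```

Emit:
{"fn": "arm_command", "kwargs": {
  "moves": [
    [1,3,0,0,0],
    [1,6,0,0,0],
    [1,9,0,0,0],
    [1,12,0,0,0],
    [1,12,0,0,0]
  ]
}}

```text
clock: 13.6
tcp_pos: [0.6081, 0.0216, 0.1162]
orientation: [0.001, 0.585, 0.811, 0.0]
wrist_force: [-1.6, -1.3, 9.2]
finger_gap: 0.0254
```

Emit:
{"fn": "arm_command", "kwargs": {
  "moves": [
    [1,3,0,0,0],
    [1,6,0,0,0],
    [1,9,0,0,0],
    [1,12,0,0,0],
    [1,12,0,0,0]
  ]
}}

```text
clock: 14.1
tcp_pos: [0.6041, 0.0336, 0.1163]
orientation: [0.001, 0.584, 0.811, 0.001]
wrist_force: [-1.9, -0.8, 9.8]
finger_gap: 0.0249
```

Emit:
{"fn": "arm_command", "kwargs": {
  "moves": [
    [1,3,0,0,0],
    [1,6,0,0,0],
    [1,9,0,0,0],
    [1,12,0,0,0],
    [1,12,0,0,0]
  ]
}}

```text
clock: 14.6
tcp_pos: [0.6004, 0.0446, 0.1162]
orientation: [0.001, 0.585, 0.811, 0.0]
wrist_force: [-1.6, -0.7, 9.3]
finger_gap: 0.0256
```

Emit:
{"fn": "arm_command", "kwargs": {
  "moves": [
    [1,3,0,0,0],
    [1,6,0,0,0],
    [1,9,0,0,0],
    [1,12,0,0,0],
    [1,12,0,0,0]
  ]
}}

```text
clock: 15.1
tcp_pos: [0.5969, 0.0552, 0.1163]
orientation: [0.002, 0.585, 0.811, -0.0]
wrist_force: [-0.6, -4.1, 8.7]
finger_gap: 0.0253
```

```bash
python3 r.py
```

```text
rail x,y mm 0.8 56.4
t 15.1 tcp [0.5969 0.0552 0.1163] yaw 1.8924 tilt 0.0043 F [-0.56 -4.06  8.68] T [-1.05  0.37  0.07] q [-0.04  0.43 -0.12  1.02 -0.    1.21] gap 0.0253
move [0. 0. 0.] turn -0.0004
```

Emit:
{"fn": "arm_command", "kwargs": {
  "moves": [
    [1,3,0,0,0],
    [1,6,0,0,0],
    [1,9,0,0,0],
    [1,12,0,0,0],
    [1,12,0,0,0]
  ]
}}

```text
clock: 15.6
tcp_pos: [0.5927, 0.0677, 0.1163]
orientation: [0.001, 0.584, 0.811, 0.001]
wrist_force: [-1.0, -0.2, 9.2]
finger_gap: 0.0255
```

Emit:
{"fn": "arm_command", "kwargs": {
  "moves": [
    [1,3,0,0,0],
    [1,4,0,0,0],
    [1,4,0,0,0],
    [1,4,0,0,0]
  ]
}}

```text
clock: 16.0
tcp_pos: [0.5915, 0.0714, 0.1163]
orientation: [0.001, 0.585, 0.811, 0.001]
wrist_force: [-2.2, -0.9, 9.7]
finger_gap: 0.0253
```

```bash
python3 r.py
```

```text
rail x,y mm 0.8 73.5
t 16.0 tcp [0.5915 0.0714 0.1163] yaw 1.893 tilt 0.0026 F [-2.16 -0.94  9.66] T [-0.22  0.6  -0.  ] q [-0.01  0.42 -0.13  1.02  0.    1.23] gap 0.0253
move [0. 0. 0.] turn 0.0002
```

Net 13 N at y = +73.5 mm. Lifting off to check the strip.

Emit:
{"fn": "arm_command", "kwargs": {
  "moves": [
    [1,0,0,-5,0],
    [1,0,0,-25,0],
    [1,0,0,-50,0],
    [1,0,0,-85,0],
    [1,30,-30,-85,-0.1],
    [1,30,-80,-85,-0.2],
    [1,30,-80,-85,-0.2]
  ]
}}

```text
clock: 16.7
tcp_pos: [0.4951, 0.0746, 0.1963]
orientation: [-0.006, 0.5, 0.866, -0.004]
wrist_force: [-0.3, 0.8, -3.8]
finger_gap: 0.0254
```

```bash
python3 -c "
from h import *
to(.4365,.1185,.2,.276+np.pi)
o=[]
for n in('top','side'):
    im,d=snap(n,n+'5'); P=cloud(n,d); q=np.load(f'pics/{n}0.npz'); P0=cloud(n,q['d'])
    for nm,A in(('before',P0),('after',P)):
        dd=A[...,:2]-[.614,.0014]; c,s=np.cos(.322),np.sin(.322); rx=dd[...,0]*c+dd[...,1]*s; ry=-dd[...,0]*s+dd[...,1]*c
        print(n,nm,[float((np.nanmedian(A[...,2][(abs(rx)<6)&(abs(ry-y)<7)&(A[...,2]<.05)])*1000).round(1)) if ((abs(rx)<6)&(abs(ry-y/1000)<.007)).any() else None for y in [] ],
          [round(float(np.nanmedian(A[...,2][(abs(rx)<.007)&(abs(ry-y/1000)<.008)]))*1000,1) for y in range(-70,71,20)])
    o.append(im)
cv2.imwrite('pics/c5.png',np.hstack([cv2.resize(o[1][175:265,215:305],(500,500),interpolation=cv2.INTER_CUBIC)]))"
```

```text
t 16.7 tcp [0.4951 0.0746 0.1963] yaw 2.0952 tilt 0.0144 F [-0.26  0.82 -3.82] T [-0.03 -0.08  0.03] q [-0.01  0.2  -0.23  1.15 -0.    1.04] gap 0.0254
move [ 67.4 -28.8  -2.8] turn -1.3224
top before [] [29.7, 29.7, 30.3, 29.8, 30.2, 29.8, 29.9, 30.2]
top after [] [26.7, 26.6, 26.5, 26.4, 26.1, 26.4, 26.7, 26.7]
side before [] [27.4, 27.4, 26.9, 27.9, 27.4, 27.4, 26.7, 28.0]
side after [] [22.9, 23.7, 24.8, 24.7, 23.7, 23.8, 24.4, 24.2]
```

View pics/c5.png

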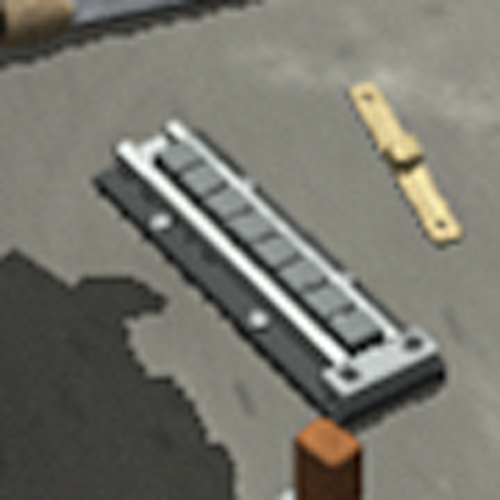

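All eight sections now lie at one uniform height; the depth dropped about 3.5 mm everywhere and no section stands proud. Going back above the stand to the earlier lift pose, so I can compare with the earlier picture.

Emit:
{"fn": "arm_command", "kwargs": {
  "moves": [
    [1,30,-10,-6,-1.32],
    [1,55,-25,-6,-1.32],
    [1,67,-29,-6,-1.32],
    [1,67,-29,-6,-1.32],
    [1,67,-29,-6,-1.32],
    [1,67,-29,-6,-1.32],
    [1,67,-29,-6,-1.32],
    [1,67,-29,-6,-1.32],
    [1,67,-29,-6,-1.32],
    [1,67,-29,-6,-1.32],
    [1,67,-29,-6,-1.32],
    [1,67,-29,-6,-1.32]
  ]
}}

```text
clock: 18.0
tcp_pos: [0.4472, 0.1181, 0.2056]
orientation: [0.0, -0.134, 0.991, 0.0]
wrist_force: [-0.4, -0.4, -2.7]
finger_gap: 0.0251
```

```bash
python3 -c "
from h import *
to(.4359,.1181,.2012,-2.8666)"
```

```text
t 18.0 tcp [0.4472 0.1181 0.2056] yaw -2.8726 tilt 0.0 F [-0.4  -0.42 -2.68] T [-0.   -0.03  0.01] q [ 0.08  0.12 -0.31  1.14  0.   -0.18] gap 0.0251
move [10.9  3.   4.4] turn -0.006
```

Emit:
{"fn": "arm_command", "kwargs": {
  "moves": [
    [1,11,3,4.4,-0.006],
    [1,11,3,4.4,-0.006],
    [1,11,3,4.4,-0.006],
    [1,11,3,4.4,-0.006]
  ]
}}

```text
clock: 18.4
tcp_pos: [0.436, 0.118, 0.2016]
orientation: [0.001, -0.138, 0.99, -0.0]
wrist_force: [-0.8, -0.9, -2.9]
finger_gap: 0.0254
```

```bash
python3 -c "
from h import *
to(.4359,.1181,.2012,-2.8666)
im,_=snap('side','side6'); a=np.load('pics/side2.npz')['im']
g=lambda i:cv2.resize(i[80:220,150:230],(297,520),interpolation=cv2.INTER_CUBIC)
cv2.imwrite('pics/c6.png',np.hstack([g(a),g(im)]))
for nm,(v0,v1,u0,u1) in(('roller',(132,178,160,196)),('collar',(150,178,160,196)),('handle',(132,160,160,190))):
    f=lambda i:cv2.cvtColor(i[v0:v1,u0:u1],cv2.COLOR_BGR2GRAY).astype(np.float32)
    print(nm,cv2.phaseCorrelate(f(a),f(im)))"
```

```text
t 18.4 tcp [0.436  0.118  0.2016] yaw -2.8651 tilt 0.0011 F [-0.76 -0.85 -2.86] T [ 0.03 -0.01  0.01] q [ 0.09  0.1  -0.34  1.13 -0.   -0.19] gap 0.0254
move [0.1 0.1 0.4] turn 0.0015
roller ((0.03537794138934558, -0.0673982274828866), 0.9396427240636613)
collar ((-0.11950909652507846, -5.410728864063685e-06), 1.0532937826933684)
handle ((0.09020864864887024, -0.05366299219936188), 1.0475592994689942)
```

View pics/c6.png

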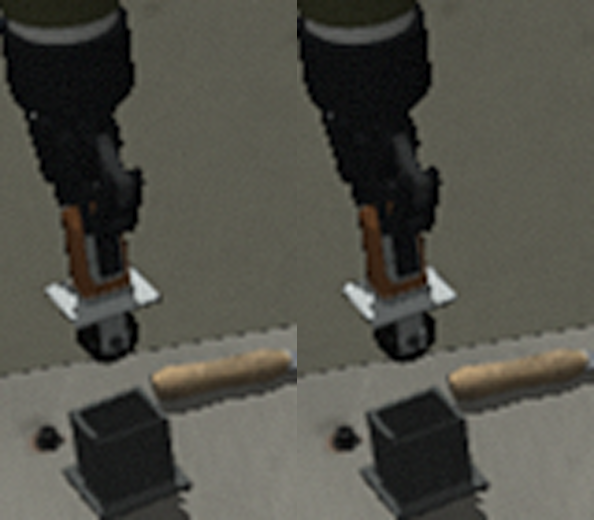

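The two halves, first lift on the left and now on the right, match to about 0.1 px, so the roller has not slipped. Lowering.

Emit:
{"fn": "arm_command", "kwargs": {
  "moves": [
    [1,0,0,20,0],
    [1,0,0,40,0],
    [1,0,0,46,0],
    [1,0,0,46,0],
    [1,0,0,46,0]
  ]
}}

```text
clock: 18.95
tcp_pos: [0.4359, 0.118, 0.156]
orientation: [0.0, -0.138, 0.99, -0.0]
wrist_force: [0.1, -0.6, -2.5]
finger_gap: 0.0254
```

```bash
python3 -c "
from h import *
to(.4364,.1184,.1035,-2.8662)"
```

```text
t 18.95 tcp [0.4359 0.118  0.156 ] yaw -2.8645 tilt 0.0009 F [ 0.11 -0.57 -2.5 ] T [-0.02  0.04  0.03] q [ 0.09  0.13 -0.42  1.02 -0.   -0.19] gap 0.0254
move [-0.5  0.3 52.5] turn 0.0017
```

Emit:
{"fn": "arm_command", "kwargs": {
  "moves": [
    [1,-0.5,0.3,6,0.002],
    [1,-0.5,0.3,12,0.002],
    [1,-0.5,0.3,18,0.002],
    [1,-0.5,0.3,24,0.002],
    [1,-0.5,0.3,30,0.002],
    [1,-0.5,0.3,35,0.002],
    [1,-0.5,0.3,40,0.002],
    [1,-0.5,0.3,44,0.002],
    [1,-0.5,0.3,48,0.002],
    [1,-0.5,0.3,50,0.002],
    [1,-0.5,0.3,50,0.002]
  ]
}}

```text
clock: 20.05
tcp_pos: [0.4356, 0.1184, 0.105]
orientation: [-0.0, -0.137, 0.991, -0.0]
wrist_force: [0.1, 1.1, -2.9]
finger_gap: 0.025
```

```bash
python3 -c "
from h import *
to(.4364,.1184,.102,-2.8662)"
```

```text
t 20.05 tcp [0.4356 0.1184 0.105 ] yaw -2.8664 tilt 0.0005 F [ 0.13  1.08 -2.86] T [ 0.01 -0.01 -0.01] q [ 0.09  0.18 -0.5   0.89 -0.   -0.19] gap 0.025
move [-0.8 -0.2  3. ] turn -0.0002
```

No contact, free entry. Settling the last few mm.

Emit:
{"fn": "arm_command", "kwargs": {
  "moves": [
    [1,-0.6,0,1,0],
    [1,-0.6,0,2,0],
    [1,-0.6,0,2.7,0],
    [1,-0.6,0,3,0],
    [1,-0.6,0,3,0]
  ]
}}

```text
clock: 20.55
tcp_pos: [0.4363, 0.1185, 0.1023]
orientation: [-0.0, -0.137, 0.991, -0.0]
wrist_force: [-0.1, 0.6, -2.2]
finger_gap: 0.0253
```

Emit:
{"fn": "arm_command", "kwargs": {
  "moves": [
    [0.8,0,0,0,0],
    [0.6,0,0,0,0],
    [0.3,0,0,0,0],
    [0,0,0,0,0],
    [0,0,0,0,0],
    [0,0,0,0,0],
    [0,0,0,0,0],
    [0,0,0,0,0]
  ]
}}

```text
clock: 21.35
tcp_pos: [0.4363, 0.1185, 0.1023]
orientation: [-0.0, -0.137, 0.991, -0.0]
wrist_force: [-0.1, 0.4, -0.0]
finger_gap: 0.0852
```

Emit:
{"fn": "arm_command", "kwargs": {
  "moves": [
    [0,0,0,-15,0],
    [0,0,0,-50,0],
    [0,0,0,-100,0],
    [0,0,0,-140,0],
    [0,-80,-60,-140,0],
    [0,-120,-160,-140,0],
    [0,-120,-200,-140,0],
    [0,-120,-200,-140,0],
    [0,-120,-200,-140,0]
  ]
}}

```text
clock: 22.25
tcp_pos: [0.6077, -0.0437, 0.2419]
orientation: [0.0, -0.137, 0.991, -0.0]
wrist_force: [0.6, 0.2, -1.1]
finger_gap: 0.0853
```

```bash
python3 -c "
from h import *
o=[]
for n in('side','top'):
    im,d=snap(n,n+'7'); a=np.load(f'pics/{n}0.npz')['im']; o.append(im)
    v0,v1,u0,u1=(160,225,160,205) if n=='side' else (260,310,180,225)
    f=lambda i:cv2.cvtColor(i[v0:v1,u0:u1],cv2.COLOR_BGR2GRAY).astype(np.float32)
    print(n,cv2.phaseCorrelate(f(a),f(im)))
    P=cloud(n,d);X,Y,Z=[P[...,i] for i in range(3)]
    for lo,hi in((.11,.14),(.055,.075)):
        k=(Z>lo)&(Z<hi)&(X>.38)&(X<.48)&(Y>.06)&(Y<.18)
        if k.sum(): print(k.sum(),P[k].mean(0).round(4))
    A=P;dd=A[...,:2]-[.614,.0014]; c,s=np.cos(.322),np.sin(.322); rx=dd[...,0]*c+dd[...,1]*s; ry=-dd[...,0]*s+dd[...,1]*c
    print([round(float(np.nanmedian(A[...,2][(abs(rx)<.007)&(abs(ry-y/1000)<.008)]))*1000,1) for y in range(-70,71,20)])
print(env.get_state()['tcp_pos'],env.get_state()['wrist_force'])
cv2.imwrite('pics/c7.png',np.hstack([cv2.resize(o[0][140:290,130:330],(460,345)),cv2.resize(o[1][170:320,150:300],(340,345))]))"
```

```text
side ((0.6241066175070209, 0.2969057031229596), 1.0229533575199268)
149 [0.4348 0.1105 0.1207]
241 [0.4337 0.106  0.0641]
[409.4, 23.3, 23.8, 24.4, 23.2, 23.9, 24.6, 23.3]
top ((0.9610504827265771, 9.505363780217344), 0.32145137511359323)
[698.7, 704.3, 707.8, 712.5, nan, nan, nan, nan]
[ 0.60873898 -0.04552028  0.24085128] [ 0.42735266  0.20350754 -0.50258874]
  return np.nanmean(a, axis, out=out, keepdims=keepdims)
```

View pics/c7.png

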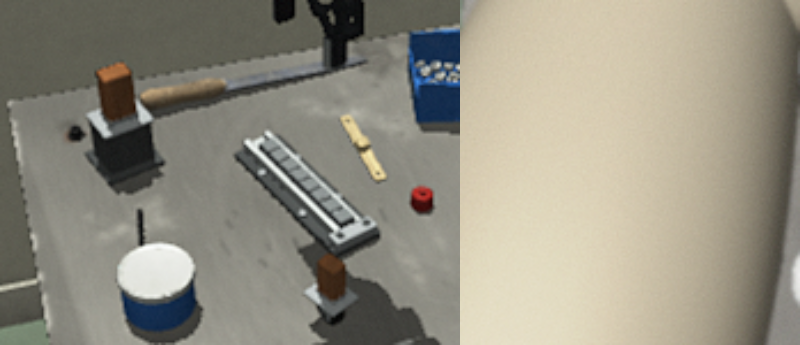

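The side view shows the roller upright in its stand with the collar on the rim, at about (118,110). The strip is uniformly down and the bystanders are unmoved. Heights match the start (collar 64 mm, handle 120.7 mm), and the arm is clear. The arm blocks the top view. Handing in.

```bash
python3 -c "
from h import *
s=env.get_state();print(s['clock'],np.abs(s['qvel']).max());env.hand_in()"
```

```text
22.35 0.06776198109824451
the job is handed in; nothing more can be done
```

I rolled the strip home from the stop block to the open end, hung the roller back in its stand and handed the job in at 22.35 s. The hand-in reports no verdict.

- **Force:** the wheel pressed section 1 onto its hard stop. From there it rolled from rail y of about -72 mm to +73.5 mm, with a net vertical force of about 11.6 to 14 N at every reading. Force was only read at the end of each short move, so brief peaks between readings were not seen.
- **Strip:** all eight sections ended at one even height. The wheel height stayed constant to within about 0.2 mm along the whole strip. Depth showed a drop of about 3 to 4 mm in the top view and 2 to 4.5 mm in the noisier side view.
- **Roller in the hand:** after rolling, the picture matched the first lift picture to about 0.1 px, so it had not slipped in the fingers.
- **Roller in the stand:** in the last side picture it is upright with the collar on the rim. Collar and handle heights match the start, and its image has moved by about 0.7 px, roughly 1 mm.
- **Bystanders:** those in the last side-view crop (tin, strap, cap) looked unmoved. I did not measure any of them.
- **Checks that failed or were not possible:** in the last check the arm blocked the top camera, and it also hid section 1 from the side camera's depth reading, so those readings were unusable. The wheel's turn cannot be read; about 145 mm of rolling should be about 7 rad.

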